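Close a two-tier takeaway tin

TASK

Close up the two-tier takeaway tin: set the filled steel dish that stands on the bare counter squarely onto the one on the white board, long side over long side, so that its foot drops inside the lower rim. Then pick up the snap lid by its bar, fit it on the upper dish and press it straight down until it clicks home, and keep pressing firmly (about 20 N) after the click: the job ends with you still gripping the bar and pressing, without letting go. Do not knock over or push about the sauce bottle, the salt shaker or the napkin box.

Things in the scene. Friction and masses are not known exactly. Their poses are not given: they have to be found in the camera images.
- board: white plastic cutting board, 190 x 140 x 12 mm, fixed on the counter. Origin: centre of its underside; x along its long side, z up.
- lower_center (a point): centre, half-way up, of the steel dish that stands loose on the board. Oblong dish with rounded corners, filled with eight small potatoes that stay below its rim: 96 mm long (x) by 62 mm wide (y) over the rim, 36 mm high (z up), about 140 g. A half turn makes no difference. It can be gripped across its 62 mm width.
- lower_rim (a point): centre of the top plane of that dish's rim, 18 mm above lower_center. The rim is a rolled round bead 5 mm thick; its opening is 86 x 52 mm, and below it the dish's sides are 91 x 57 mm.
- upper_center (a point): centre, half-way up, of the other dish, alike in every way, standing loose on the bare counter left or right of the board. Each dish has a foot 5 mm high, 83 x 49 mm (80 x 46 mm at the very bottom), that fits in the rim opening of a like dish with 1.5 mm play a side. Stacked home, it stands free with its centre 31 mm above lower_center (36 mm if its foot stands on the rim).
- upper_rim (a point): centre of the top plane of the second dish's rim, 18 mm above upper_center; the lid snaps over this rim.
- lid_grip (a point): centre of the bar on the snap lid, which lies loose, right way up, on the bare counter on the other side of the board from the second dish. Off-white plastic, 106 mm (x) by 72 mm (y), 33 mm high with the bar (z up), 50 g; a half turn makes no difference. Bar: 46 mm long (x), 14 mm wide (y), 18 mm high, in the middle of the lid's plate, whose top is 9 mm below this point.
- lid_seat (a point): centre of the underside of the lid's plate, 12 mm below lid_grip; the 12 mm deep skirt hangs below it, 3 mm clear of the rim. Four spring tongues in the skirt have ramped beads that meet the rim with lid_seat about 6 mm over upper_rim; pushing 3 mm on takes 8 to 18 N, then the force drops to nearly nothing (click), and the lid is home, hard on the rim, with lid_seat level with upper_rim.
- sauce_bottle: white squeeze bottle with pointed nozzle, 52 mm across, 146 mm high, standing loose; not part of the job. Origin: centre of its underside.
- shaker: glass salt shaker with a steel top, 48 mm across, 84 mm high, standing loose; not part of the job. Origin: centre of its underside.
- napkin_box: steel napkin box, 100 x 130 mm, 106 mm high, standing loose; not part of the job. Origin: centre of its underside.

How it is judged:
On the way, in this order (a step that is already met when the one before it is completed fails the run):
1. the second dish sits squarely on the lower one, its foot inside the rim (z of upper_center in the frame of lower_center between 0.029 and 0.033 m and horizontal distance between upper_center and lower_center below 0.004 m and angle between the x axis of upper_center and the x axis of lower_center, either way round below 0.08 rad), for 0.2 s.
2. the lid has clicked home on the upper dish (z of lid_grip in the frame of upper_center below 0.032 m and horizontal distance between lid_grip and upper_center below 0.005 m and angle between the z axis of lid_grip and the z axis of upper_center, either way round below 0.05 rad), for 0.1 s.
At the end, for the whole second after the job is handed in: The second dish is home on the lower one (31 mm up within 2 mm, 4 mm sideways, long sides within 0.08 rad); the lid is home on it (lid_grip under 32 mm above its centre, 5 mm sideways, level within 0.05 rad); the lid is held and the pile bears on the board with over 10 N (all of step 1 and all of step 2 and contact force between lower and board above 10 N and contact force between the fingers and lid above 2 N); the arm keeps its last pose, push and grip.
It fails at once if a bystander is knocked or pushed (distance of any of sauce_bottle, shaker, napkin_box from where it was at the start of the episode above 0.03 m or angle between any of sauce_bottle, shaker, napkin_box's own z axis and vertical above 0.4 rad).
It also fails if it takes over 72 s, if anything falls off the work surface, if the arm or the gripper's body presses on something with over 40 N, if the wrist force passes 120 N, or if a joint passes its speed limit or range.

ROBOT

A 6-joint arm with a two-finger parallel gripper is mounted at the origin on the work surface. World frame = base frame: x ahead of the robot, y to its left, z up, the work surface at z = 0. Lengths are in m, angles in rad, forces in N, time in s.
With the tool pointing down it reaches from about 0.25 to 0.775 m from the base axis. Payload 4 kg.
Tool frame: the origin (TCP) lies between the finger pads; the fingertips stand 14 mm ahead of it and the grasp point (between the pads) lies 5 mm behind it (robot.tips_ahead is the distance from the TCP to the fingertips, in m); z points along the fingers, y is the direction in which the jaws open and shut (so a half turn about z gives the same grasp; the last joint's range is limited). The gripper opens to 94 mm and grips with 3 to 60 N. Pads are 16 mm wide; open, the fingers measure 119 mm over their backs; the gripper's body (75 mm by 177 mm) begins 78 mm behind the grasp point.
Start: joints at [-1.445, 0.087, 1.371, -0, 1.684, -0.103], TCP at [0.125, -0.536, 0.188] pointing down, gripper open.
Joint ranges: [-3.1, 3.1], [-0.76, 2.03], [0.27, 2.55], [-1.08, 4.22], [0.17, 2.65], [-2.57, 2.57]. Speed limits (rad/s): [2.79, 2.79, 3.14, 3.14, 3.14, 3.14].

INTERFACE

Orientations are given as [roll, pitch, yaw] about the fixed x, y, z axes, in that order (R = Rz(yaw) Ry(pitch) Rx(roll)).
In Python, from bench import robot, optics, job gives the robot as it stands.
- The arm moves only by the tool apply_moves, never from a script. Its argument "moves" is a list of rows, each a list of 3 entries, a list of its own where there are three numbers: the shift along the tool's x, y, z in cm, then the turn, a rotation vector about the tool's x, y, z in rad, then the opening, from 0 (shut) to 1 (fully open). In form: [[[tx, ty, tz], [rx, ry, rz], grip], ...]. A call has exactly 10 rows; each row is the pose to reach, as a shift and turn from the pose commanded when the call began, along the tool's axes at that moment; what a row does not reach only later rows make up. A row lasts 1/12 s, in which the tool goes at most 41.7 mm and 7.16 degrees, less where a joint would pass 70% of its speed; a pose out of reach is approached as far as the arm can. A call with a gripper value outside its range is refused whole. The fingers move at their own pace and stop on an object; the grip force is fixed at half the most. Time passes only in rows, so rows that repeat a pose let the fingers close, or fill a call up. It gives the time, the measured TCP pose, the force and the opening at its end, in the units of the state.
- robot.get_obs(): the state, without advancing time (a new reading comes with each control period).
- optics.snapshot(name): name is "scene" or "top"; returns the picture (420x560x3 uint8, red, green, blue); there is no depth.
- optics.get_calibration(name): a dict with "fx", "fy", "cx", "cy" (pixels), "rvec" (rotation vector, rad) and "tvec" (3), from world to camera coordinates, as OpenCV has them. Camera axes: x right, y down, z forward; pixel columns grow to the right and rows downward; lengths in m; the calibration is good to about 2 mm. A picture is of the moment at which its call begins. get_calibration takes no time and is no camera call.
- job.close_job(): hands the job in, once; it reports no verdict.
The state is a dict: "time": time; "joint_positions": joint angles; "qvel": joint speeds; "joint_torque": joint torques, N m; "tool_pos": TCP position; "ee_rot": TCP orientation; "wrist_force": force on the tool from outside, world axes, zero at the start; "wrist_torque": the same for the moment, N m; "width": finger opening in m.
Only numpy, scipy, OpenCV 4.12 (cv2) and the standard library are available. Lean on these libraries where they do the work, as an engineer would, in place of code of your own. Each camera call takes 0.05 s, during which the arm holds its last target.

## Working session

There is one attempt and no reset: what is moved stays moved. The work goes in short steps, Python scripts to look and compute and a tool call to move; the robot and the scene stay as the last step left them, time stands still between calls to the robot, and variables do not carry over. Pictures are saved under pics/ and viewed, and the job is handed in when it is done.

Besides the shell and the picture viewer there is one more tool, called after "Request:" as a command line: name --argument value ..., lists and objects as JSON in quotes. apply_moves: Moves the arm, as the interface text tells. Its arguments: {"type":"object","properties":{"moves":{"type":"array"}},"required":["moves"]}

```bash
mkdir -p pics; ls
python3 - <<'E'
from bench import robot, optics, job
import cv2
for n in ("scene","top"):
    im=optics.snapshot(n); cv2.imwrite(f"pics/{n}0.png",im[:,:,::-1]); print(n,optics.get_calibration(n))
print(robot.get_obs())
E
```

```text
pics
scene {'fx': 415.6944774718566, 'fy': 415.6944774718566, 'cx': 285.7909431996809, 'cy': 200.08004296045664, 'rvec': array([ 0.72659365,  2.63396999, -1.04348969]), 'tvec': array([ 0.52451868, -0.15710102,  1.18725526])}
top {'fx': 477.1007794425972, 'fy': 477.1007794425972, 'cx': 279.03689688557597, 'cy': 212.8654412208141, 'rvec': array([ 2.17163021, -2.15168926,  0.06985269]), 'tvec': array([0.01328426, 0.59962591, 0.97616475])}
{'time': 0.1, 'joint_positions': array([-1.44510930e+00,  8.78700064e-02,  1.37202638e+00, -1.30283698e-05,
        1.68358538e+00, -1.03079963e-01]), 'qvel': array([-0.00023093, -0.00026731, -0.00225414, -0.0017253 , -0.00236234,
       -0.00069638]), 'joint_torque': array([ 2.06506389e-03, -3.41252697e+01, -3.03302121e+01,  7.18994765e-02,
        3.03970731e-02, -1.05870599e-04]), 'tool_pos': array([ 0.12466636, -0.5351761 ,  0.18716623]), 'ee_rot': array([-3.13971223e+00, -1.81505542e-04,  2.28765362e-01]), 'wrist_force': array([-0.56471986,  0.47756333,  0.78265232]), 'wrist_torque': array([-0.00108664,  0.03383338,  0.00266246]), 'width': 0.09403986777520823}
```

View pics/scene0.png

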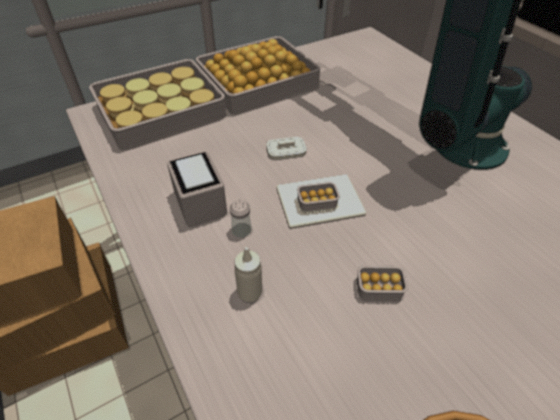

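View pics/top0.png

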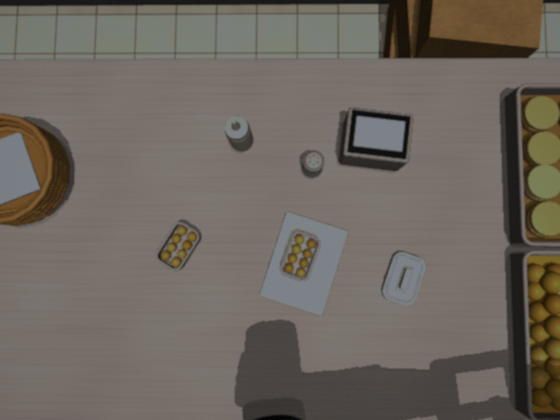

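The top view shows the upper dish at about (180,246), the lower dish at (300,255) on the board, the lid at (404,278), and the bystanders behind them. I'll zoom in on each.

```bash
cat > h.py <<'E'
import numpy as np, cv2
from bench import robot, optics, job
def ray(n,px):
    c=optics.get_calibration(n); K=np.array([[c['fx'],0,c['cx']],[0,c['fy'],c['cy']],[0,0,1]])
    R=cv2.Rodrigues(c['rvec'])[0]; t=c['tvec']
    px=np.atleast_2d(px).astype(float); d=np.c_[px,np.ones(len(px))]@np.linalg.inv(K).T@R
    return -R.T@t, d
def plane(n,px,z):
    o,d=ray(n,px); s=(z-o[2])/d[:,2]; return o+s[:,None]*d
def proj(n,P):
    c=optics.get_calibration(n); K=np.array([[c['fx'],0,c['cx']],[0,c['fy'],c['cy']],[0,0,1]])
    return cv2.projectPoints(np.atleast_2d(P).astype(float),c['rvec'],c['tvec'],K,None)[0][:,0]
def tri(pa,pb):
    (o1,d1),(o2,d2)=ray('top',pa),ray('scene',pb); d1=d1[0]/np.linalg.norm(d1[0]); d2=d2[0]/np.linalg.norm(d2[0])
    s=np.linalg.lstsq(np.c_[d1,-d2],o2-o1,rcond=None)[0]; a=o1+s[0]*d1;b=o2+s[1]*d2
    return (a+b)/2,np.linalg.norm(a-b)
E
python3 - <<'E'
import cv2,numpy as np
t=cv2.imread('pics/top0.png'); s=cv2.imread('pics/scene0.png')
def crop(i,x,y,w=64,h=64,k=6): return cv2.resize(i[y:y+h,x:x+w],None,fx=k,fy=k,interpolation=cv2.INTER_NEAREST)
cv2.imwrite('pics/c1.png',np.hstack([crop(t,150,215,64,64,4),crop(t,250,205,110,110,4)[:,:,:][0:256] if 0 else crop(t,268,222,64,64,4),crop(t,372,246,64,64,4)]))
cv2.imwrite('pics/c2.png',np.hstack([crop(s,350,255,64,64,4),crop(s,287,165,64,64,4),crop(s,255,118,64,64,4)]))
E
```

```text
(no output)
```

View pics/c1.png

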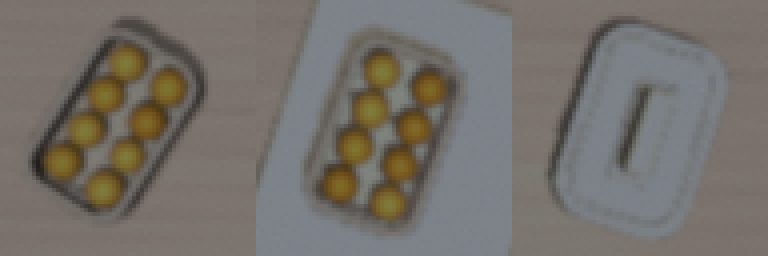

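View pics/c2.png

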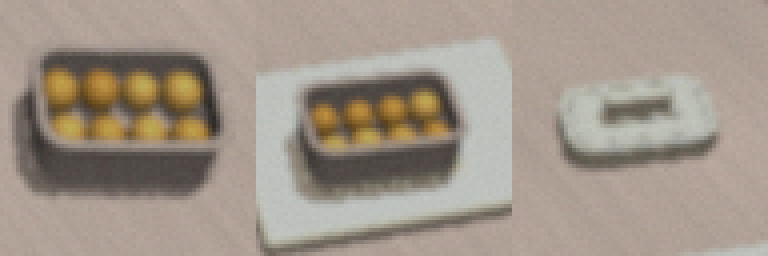

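```bash
cat >> h.py <<'E'
def rect(n,im,c,yaw,z,half=(0.075,0.055),mmpx=0.25):
    # metric picture: cols = object x, rows = -object y
    w,h=int(2*half[0]*1000/mmpx),int(2*half[1]*1000/mmpx)
    u,v=np.meshgrid((np.arange(w)+.5)*mmpx/1000-half[0],half[1]-(np.arange(h)+.5)*mmpx/1000)
    cs,sn=np.cos(yaw),np.sin(yaw)
    P=np.stack([c[0]+cs*u-sn*v,c[1]+sn*u+cs*v,np.full(u.shape,z)],-1).reshape(-1,3)
    p=proj(n,P).reshape(h,w,2).astype(np.float32)
    return cv2.remap(im,p[...,0],p[...,1],cv2.INTER_CUBIC)
E
python3 - <<'E'
from h import *
t=cv2.imread('pics/top0.png'); hsv=cv2.cvtColor(t,cv2.COLOR_BGR2HSV)
print('cam',ray('top',[0,0])[0],ray('scene',[0,0])[0])
m=cv2.inRange(hsv,(10,130,60),(35,255,255))
est={}
for nm,(x,y,zz) in dict(up=(180,246,.03),lo=(300,255,.042)).items():
    mm=np.zeros_like(m); mm[y-35:y+35,x-35:x+35]=m[y-35:y+35,x-35:x+35]
    pts=np.argwhere(mm)[:,::-1]; w=plane('top',pts,zz)[:,:2].astype(np.float32)
    (c,sz,a)=cv2.minAreaRect(w*1000); b=cv2.boxPoints(((c),sz,a)); e=max([b[1]-b[0],b[2]-b[1]],key=np.linalg.norm)
    est[nm]=(np.array(c)/1000,np.arctan2(e[1],e[0])); print(nm,c,sz,np.degrees(est[nm][1]),w.mean(0))
# lid & board: bright
for nm,(x,y,zz,r) in dict(lid=(404,278,.015,35),board=(304,263,.012,62)).items():
    g=cv2.cvtColor(t,cv2.COLOR_BGR2LAB); print(nm,g[y+0,x-15],g[y,x+34])
    mm=np.zeros_like(m); sub=cv2.inRange(g,(0,0,0),(255,255,128))
    mm[y-r:y+r,x-r:x+r]=sub[y-r:y+r,x-r:x+r]
    mm=cv2.morphologyEx(mm,cv2.MORPH_OPEN,np.ones((3,3)))
    n,l,st,_=cv2.connectedComponentsWithStats(mm); k=1+np.argmax(st[1:,4]); pts=np.argwhere(l==k)[:,::-1]
    w=plane('top',pts,zz)[:,:2].astype(np.float32); (c,sz,a)=cv2.minAreaRect(w*1000); b=cv2.boxPoints(((c),sz,a)); e=max([b[1]-b[0],b[2]-b[1]],key=np.linalg.norm)
    print(nm,c,sz,np.degrees(np.arctan2(e[1],e[0]))); est[nm]=(np.array(c)/1000,np.arctan2(e[1],e[0]))
import pickle; pickle.dump(est,open('est.pkl','wb'))
out=[]
for nm,z in (('up',.0345),('lo',.0465),('lid',.012)):
    r=rect('top',t,*est[nm],z); r=cv2.normalize(r,None,0,255,cv2.NORM_MINMAX); cv2.line(r,(300,0),(300,439),(0,255,0),1);cv2.line(r,(0,220),(599,220),(0,255,0),1)
    cv2.imwrite(f'pics/r_{nm}.png',r)
E
```

```text
cam [ 0.50790294 -0.00857985  1.02693053] [0.94362083 0.51677047 0.74290218]
up (528.3185424804688, 228.90870666503906) (43.555049896240234, 79.50514221191406) -31.662275 [0.5283816  0.22870027]
lo (510.7654113769531, -25.025203704833984) (42.089378356933594, 77.8203353881836) -19.409607 [ 0.50995064 -0.02422624]
lid [127 127 126] [125 130 132]
lid (465.5352478027344, -243.3585968017578) (72.47095489501953, 105.8304672241211) -18.308546
board [ 68 132 146] [127 127 130]
board (494.9606628417969, -34.179176330566406) (136.45213317871094, 186.25537109375) -17.486004
```

View pics/r_up.png

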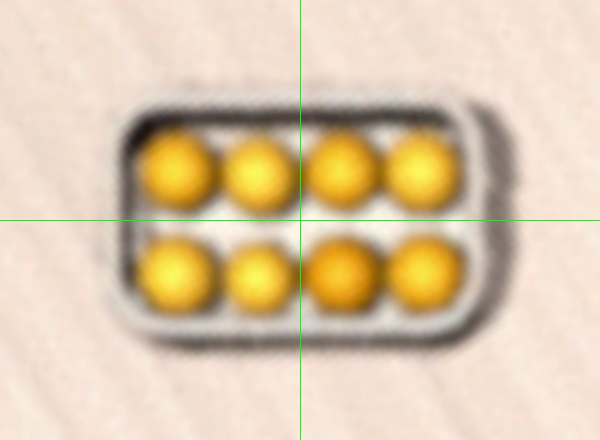

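View pics/r_lo.png

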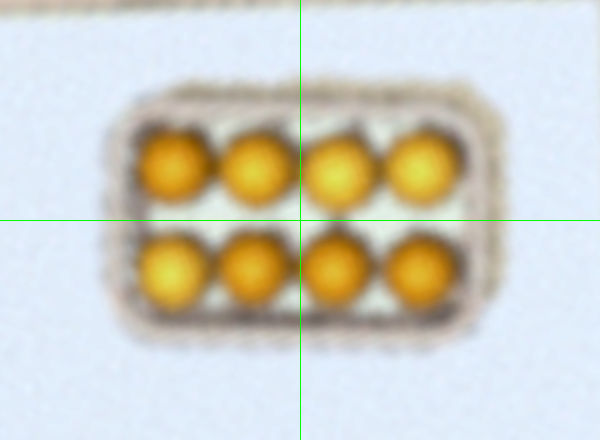

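View pics/r_lid.png

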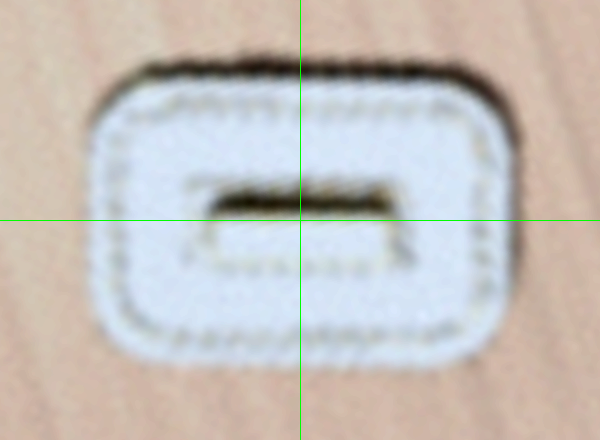

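Run:
```python
from h import *
import pickle
est=pickle.load(open('est.pkl','rb'))
for nm in ('up','lo'):
    t=cv2.imread('pics/top0.png'); r=rect('top',t,*est[nm],.0345 if nm=='up' else .0465)
    g=cv2.cvtColor(r,cv2.COLOR_BGR2GRAY).astype(float)
    print(nm,'horizontal edges: profile by third, rows step 3')
    for a,b in ((170,240),(260,340),(360,430)):
        p=g[:,a:b].mean(1); print('top',[(i,int(p[i])) for i in range(76,124,3)]); print('bot',[(i,int(p[i])) for i in range(310,364,3)])
    for a,b in ((150,200),(240,290)):
        p=g[a:b].mean(0); print('L',[(i,int(p[i])) for i in range(94,148,3)]); print('R',[(i,int(p[i])) for i in range(456,510,3)])
# lid: edges of bright region & bystanders
r=rect('top',cv2.imread('pics/top0.png'),*est['lid'],.012); g=cv2.cvtColor(r,cv2.COLOR_BGR2GRAY)
```

```text
up horizontal edges: profile by third, rows step 3
top [(76, 114), (79, 112), (82, 110), (85, 109), (88, 108), (91, 108), (94, 109), (97, 109), (100, 105), (103, 98), (106, 88), (109, 75), (112, 61), (115, 51), (118, 47), (121, 49)]
bot [(310, 80), (313, 83), (316, 89), (319, 96), (322, 103), (325, 106), (328, 104), (331, 98), (334, 88), (337, 76), (340, 66), (343, 62), (346, 66), (349, 75), (352, 86), (355, 97), (358, 105), (361, 111)]
top [(76, 113), (79, 112), (82, 110), (85, 109), (88, 109), (91, 110), (94, 110), (97, 109), (100, 105), (103, 97), (106, 85), (109, 72), (112, 59), (115, 50), (118, 48), (121, 52)]
bot [(310, 87), (313, 89), (316, 94), (319, 99), (322, 104), (325, 106), (328, 103), (331, 96), (334, 86), (337, 75), (340, 68), (343, 66), (346, 71), (349, 81), (352, 92), (355, 101), (358, 107), (361, 112)]
top [(76, 115), (79, 114), (82, 112), (85, 111), (88, 111), (91, 111), (94, 111), (97, 108), (100, 103), (103, 95), (106, 82), (109, 69), (112, 57), (115, 50), (118, 50), (121, 56)]
bot [(310, 85), (313, 91), (316, 96), (319, 102), (322, 106), (325, 106), (328, 102), 
[... 2341 characters left out ...]
30, 89), (133, 83), (136, 78), (139, 76), (142, 76), (145, 78)]
R [(456, 84), (459, 85), (462, 88), (465, 92), (468, 97), (471, 102), (474, 107), (477, 109), (480, 109), (483, 107), (486, 104), (489, 101), (492, 100), (495, 102), (498, 106), (501, 111), (504, 115), (507, 120)]
L [(94, 126), (97, 123), (100, 121), (103, 118), (106, 115), (109, 113), (112, 112), (115, 111), (118, 109), (121, 106), (124, 102), (127, 98), (130, 95), (133, 92), (136, 88), (139, 85), (142, 85), (145, 87)]
R [(456, 72), (459, 75), (462, 79), (465, 85), (468, 92), (471, 99), (474, 105), (477, 109), (480, 109), (483, 106), (486, 103), (489, 101), (492, 101), (495, 104), (498, 108), (501, 113), (504, 118), (507, 122)]
```

```bash
cat >> h.py <<'E'
def go(pos,yaw):
    """tool-frame shift (cm) and rz to reach TCP pos/yaw (tool down), from measured"""
    from scipy.spatial.transform import Rotation as R
    o=robot.get_obs(); A=R.from_euler('xyz',o['ee_rot']); B=R.from_euler('xyz',[np.pi,0,yaw])
    print('shift cm',np.round(A.inv().apply(np.array(pos)-o['tool_pos'])*100,2),'rot',np.round((A.inv()*B).as_rotvec(),3),'t',round(o['time'],2),'F',np.round(o['wrist_force'],1),'w',round(o['width'],4), 'at',np.round(o['tool_pos'],4),np.round(o['ee_rot'],4))
E
python3 - <<'E'
from h import *
import pickle
est=pickle.load(open('est.pkl','rb'))
def sh(c,y,u,v): return c+np.array([np.cos(y)*u-np.sin(y)*v,np.sin(y)*u+np.cos(y)*v])
up=sh(*est['up'],-.00175,.0021); lo=sh(*est['lo'],-.00125,-.0014)
T={'up':(up,np.radians(-31.2)),'lo':(lo,np.radians(-20.0)),'lid':est['lid']}
pickle.dump(T,open('T.pkl','wb'))
for k,(c,y) in T.items(): print(k,np.round(c,4),y,y+np.pi)
# scene check: rim centre projected
s=cv2.imread('pics/scene0.png')
for k,z in (('up',.0345),('lo',.0465),('lid',.015)):
    c,y=T[k]; hx,hy=(.048,.031) if k!='lid' else (.053,.036)
    q=[(*sh(c,y,a*hx,b*hy),z) for a,b in((1,1),(1,-1),(-1,-1),(-1,1))]
    cv2.polylines(s,[np.int32(proj('scene',q)*16)],True,(0,255,0),1,cv2.LINE_AA,4)
cr=lambda x,y:cv2.resize(s[y:y+64,x:x+64],None,fx=4,fy=4,interpolation=cv2.INTER_CUBIC)
cv2.imwrite('pics/c3.png',np.hstack([cr(350,255),cr(287,165),cr(255,118)]))
for nm,p,z in (('shaker',(313,158),.084),('bottle',(237,124),.146),('nap',(380,130),.106)): print(nm,plane('top',p,z))
c,y=T['up']; go([*c,.12],y+np.pi)
E
```

```text
up [0.5279 0.2316] -0.5445427266222308 2.5970499269675624
lo [ 0.5091 -0.0259] -0.3490658503988659 2.792526803190927
lid [ 0.4655 -0.2434] -0.31954443 2.8220482
shaker [[ 0.70519988 -0.04961992  0.084     ]]
bottle [[0.75679835 0.09687772 0.146     ]]
nap [[ 0.75691938 -0.1795143   0.106     ]]
shift cm [ 56.66 -65.52   6.85] rot [-1.000e-03 -2.000e-03 -2.368e+00] t 0.1 F [-0.6  0.5  0.8] w 0.094 at [ 0.1247 -0.5352  0.1872] [-3.1397e+00 -2.0000e-04  2.2880e-01]
```

View pics/c3.png

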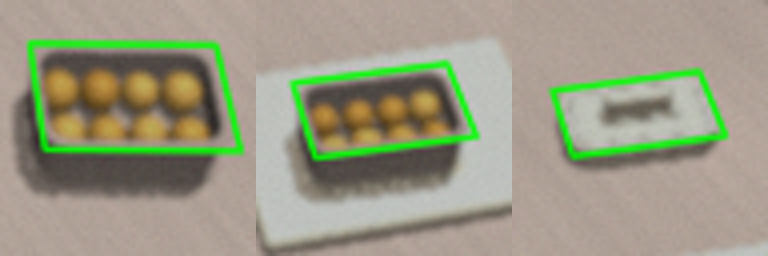

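Request:
apply_moves --moves '[[[27,-31,2],[0,0,-1.2],1],[[27,-31,2],[0,0,-1.2],1],[[27,-31,2],[0,0,-1.2],1],[[27,-31,2],[0,0,-1.2],1],[[27,-31,2],[0,0,-1.2],1],[[27,-31,2],[0,0,-1.2],1],[[27,-31,2],[0,0,-1.2],1],[[27,-31,2],[0,0,-1.2],1],[[27,-31,2],[0,0,-1.2],1],[[27,-31,2],[0,0,-1.2],1]]'

```text
time: 0.93
tool_pos: [0.3176, -0.1701, 0.1678]
ee_rot: [3.141, -0.0, 1.434]
wrist_force: [1.4, -0.5, 0.7]
width: 0.094
```

Run:
```python
from h import *
import pickle
T=pickle.load(open('T.pkl','rb'));c,y=T['up']; go([*c,.12],y+np.pi)
```

```text
shift cm [42.65 15.37  4.8 ] rot [ 0.    -0.    -1.163] t 0.93 F [ 1.4 -0.5  0.7] w 0.094 at [ 0.3176 -0.1701  0.1678] [ 3.1413e+00 -3.0000e-04  1.4344e+00]
```

Request:
apply_moves --moves '[[[42.6,15.4,4.8],[0,0,-1.163],1],[[42.6,15.4,4.8],[0,0,-1.163],1],[[42.6,15.4,4.8],[0,0,-1.163],1],[[42.6,15.4,4.8],[0,0,-1.163],1],[[42.6,15.4,4.8],[0,0,-1.163],1],[[42.6,15.4,4.8],[0,0,-1.163],1],[[42.6,15.4,4.8],[0,0,-1.163],1],[[42.6,15.4,4.8],[0,0,-1.163],1],[[42.6,15.4,4.8],[0,0,-1.163],1],[[42.6,15.4,4.8],[0,0,-1.163],1]]'

```text
time: 1.77
tool_pos: [0.5121, 0.1954, 0.1233]
ee_rot: [-3.141, -0.0, 2.597]
wrist_force: [0.2, -0.7, 1.0]
width: 0.0941
```

Run:
```python
from h import *
import pickle
T=pickle.load(open('T.pkl','rb'));c,y=T['up']; go([*c,.08],y+np.pi)
```

```text
shift cm [0.52 3.92 4.33] rot [-0.001 -0.     0.   ] t 1.77 F [ 0.2 -0.7  1. ] w 0.0941 at [0.5121 0.1954 0.1233] [-3.1406e+00 -5.0000e-04  2.5973e+00]
```

Request:
apply_moves --moves '[[[0.5,3.9,4.3],[0,0,0],1],[[0.5,3.9,4.3],[0,0,0],1],[[0.5,3.9,4.3],[0,0,0],1],[[0.5,3.9,4.3],[0,0,0],1],[[0.5,3.9,4.3],[0,0,0],1],[[0.5,3.9,4.3],[0,0,0],1],[[0.5,3.9,4.3],[0,0,0],1],[[0.5,3.9,4.3],[0,0,0],1],[[0.5,3.9,4.3],[0,0,0],1],[[0.5,3.9,4.3],[0,0,0],1]]'

```text
time: 2.6
tool_pos: [0.5283, 0.2288, 0.0819]
ee_rot: [3.141, 0.001, 2.591]
wrist_force: [-0.1, 0.2, 0.3]
width: 0.0939
```

Run:
```python
from h import *
import pickle
T=pickle.load(open('T.pkl','rb'));c,y=T['up']; go([*c,.029],y+np.pi)
im=optics.snapshot('top')[:,:,::-1].copy();im2=optics.snapshot('scene')[:,:,::-1].copy()
cv2.imwrite('pics/g1.png',np.hstack([cv2.resize(im[180:310,110:250],None,fx=2.8,fy=2.8),cv2.resize(im2[195:325,310:450],None,fx=2.8,fy=2.8)]))
```

```text
shift cm [0.18 0.22 5.29] rot [ 0.001  0.001 -0.006] t 2.6 F [-0.1  0.2  0.3] w 0.0939 at [0.5283 0.2288 0.0819] [3.1409e+00 7.0000e-04 2.5912e+00]
```

View pics/g1.png

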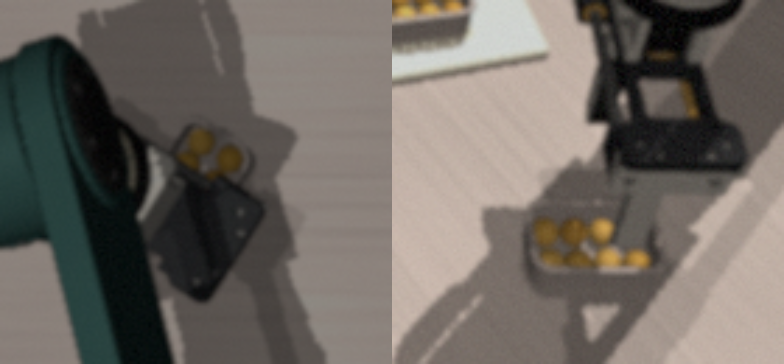

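Request:
apply_moves --moves '[[[0.2,0.2,1],[0,0,-0.006],1],[[0.2,0.2,2],[0,0,-0.006],1],[[0.2,0.2,3],[0,0,-0.006],1],[[0.2,0.2,4],[0,0,-0.006],1],[[0.2,0.2,5.3],[0,0,-0.006],1],[[0.2,0.2,5.3],[0,0,-0.006],1],[[0.2,0.2,5.3],[0,0,-0.006],1],[[0.2,0.2,5.3],[0,0,-0.006],1],[[0.2,0.2,5.3],[0,0,-0.006],1],[[0.2,0.2,5.3],[0,0,-0.006],1]]'

```text
time: 3.53
tool_pos: [0.5281, 0.2321, 0.0291]
ee_rot: [3.14, 0.001, 2.598]
wrist_force: [-0.4, 0.6, -0.3]
width: 0.0936
```

Run:
```python
from h import *
import pickle
T=pickle.load(open('T.pkl','rb'));c,y=T['up']; go([*c,.029],y+np.pi)
im=optics.snapshot('top')[:,:,::-1].copy();im2=optics.snapshot('scene')[:,:,::-1].copy()
cv2.imwrite('pics/g2.png',np.hstack([cv2.resize(im[180:310,110:250],None,fx=2.8,fy=2.8),cv2.resize(im2[195:325,310:450],None,fx=2.8,fy=2.8)]))
```

```text
shift cm [-0.01 -0.05  0.01] rot [0.001 0.001 0.001] t 3.53 F [-0.4  0.6 -0.3] w 0.0936 at [0.5281 0.2321 0.0291] [3.1404e+00 1.2000e-03 2.5978e+00]
```

View pics/g2.png

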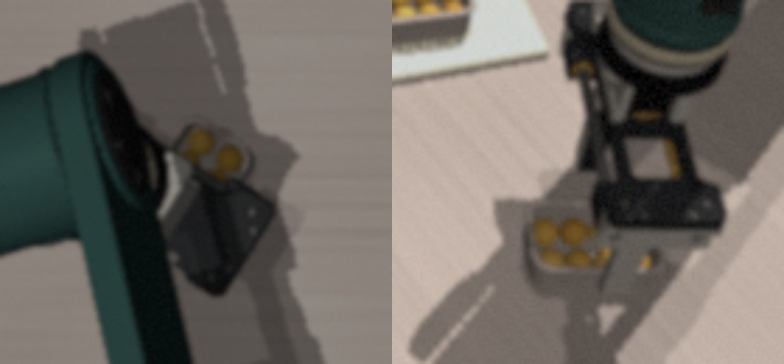

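Run:
```python
from h import *
import pickle
T=pickle.load(open('T.pkl','rb'));c,y=T['up']
n=np.array([-np.sin(y),np.cos(y)])
for s in (.047,.053,.059): print(proj('scene',[[*(c+n*s),.015]]),proj('scene',[[*(c+n*s),.05]]))
im2=optics.snapshot('scene')[:,:,::-1]
cv2.imwrite('pics/g3.png',cv2.resize(im2[245:325,340:440],None,fx=7,fy=7,interpolation=cv2.INTER_CUBIC))
```

```text
[[384.7262138  304.53720144]] [[388.24840542 295.20295987]]
[[385.23416667 307.30141705]] [[388.79131326 298.0073989 ]]
[[385.74732515 310.09396095]] [[389.33996574 300.84151233]]
```

View pics/g3.png

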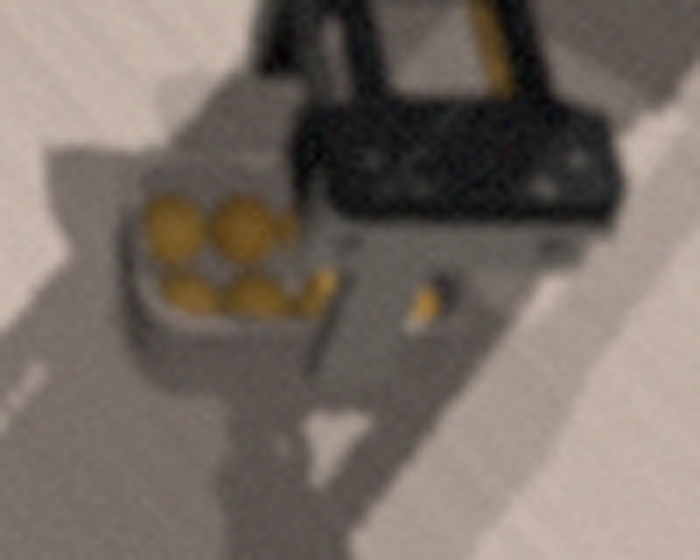

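Request:
apply_moves --moves '[[[0,0,0],[0,0,0],0.75],[[0,0,0],[0,0,0],0.7],[[0,0,0],[0,0,0],0.66],[[0,0,0],[0,0,0],0.5],[[0,0,0],[0,0,0],0.3],[[0,0,0],[0,0,0],0],[[0,0,0],[0,0,0],0],[[0,0,0],[0,0,0],0],[[0,0,0],[0,0,0],0],[[0,0,0],[0,0,0],0]]'

```text
time: 4.52
tool_pos: [0.5274, 0.2319, 0.0282]
ee_rot: [-3.141, -0.0, 2.598]
wrist_force: [-0.5, 0.5, 0.1]
width: 0.0307
```

Run:
```python
from h import *
import pickle
T=pickle.load(open('T.pkl','rb'));c,y=T['up']; go([*c,.029],y+np.pi)
im2=optics.snapshot('scene')[:,:,::-1]
cv2.imwrite('pics/g4.png',cv2.resize(im2[245:325,340:440],None,fx=7,fy=7,interpolation=cv2.INTER_CUBIC))
```

```text
shift cm [-0.06  0.   -0.08] rot [-0.    -0.     0.001] t 4.52 F [-0.5  0.5  0.1] w 0.0307 at [0.5274 0.2319 0.0282] [-3.1415 -0.      2.5978]
```

View pics/g4.png

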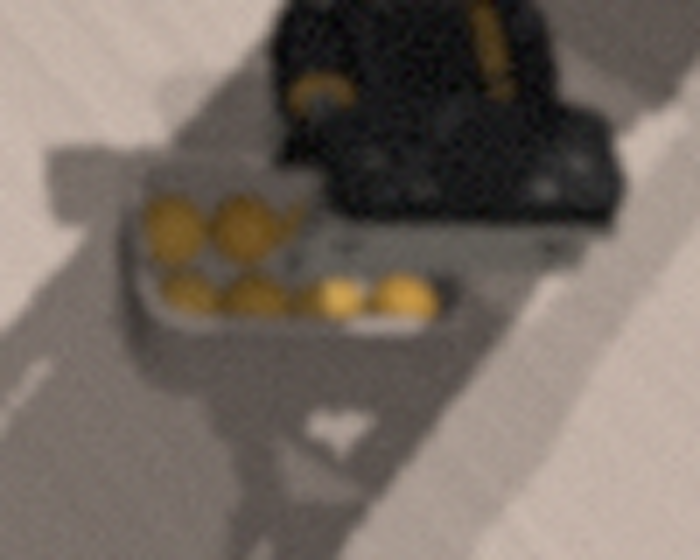

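Run:
```python
from h import *
print(robot.tips_ahead,[a for a in dir(robot) if not a.startswith('__')], robot.get_obs())
```

```text
0.014 ['IKError', 'get_obs', 'tips_ahead'] {'time': 4.5667, 'joint_positions': array([ 3.15871765e-01,  2.28742187e-01,  1.53305491e+00, -1.07679497e-04,
        1.37982425e+00, -7.11102556e-01]), 'qvel': array([ 0.00072772, -0.00031306,  0.00104502,  0.00027099, -0.00071352,
        0.00053629]), 'joint_torque': array([-1.32468285e-03, -3.77887523e+01, -2.80505848e+01,  4.44749650e-02,
        6.15667063e-02,  1.28020815e-04]), 'tool_pos': array([0.52745671, 0.23188532, 0.02821806]), 'ee_rot': array([-3.14150191e+00,  6.13726643e-05,  2.59779109e+00]), 'wrist_force': array([0.78563132, 0.37059723, 0.70112433]), 'wrist_torque': array([-0.01408156, -0.14811575, -0.00194269]), 'width': 0.027020290337711014}
```

Request:
apply_moves --moves '[[[0,0,0],[0,0,0],1],[[0,0,0],[0,0,0],1],[[0,0,0],[0,0,0],1],[[0,0,0],[0,0,0],1],[[0,0,0],[0,0,0],1],[[0,0,0],[0,0,0],1],[[0,0,0],[0,0,0],1],[[0,0,0],[0,0,0],1],[[0,0,0],[0,0,0],1],[[0,0,0],[0,0,0],1]]'

```text
time: 5.4
tool_pos: [0.5274, 0.2319, 0.0282]
ee_rot: [-3.142, 0.0, 2.598]
wrist_force: [-0.3, -0.1, 0.4]
width: 0.0898
```

The jaws closed above the dish: the width went to 27 mm with no contact. I need to check the two cameras and the robot pose against each other.

Run:
```python
from h import *
print('origin proj',proj('scene',[[0,0,0],[0,0,.1]]),proj('top',[[0,0,0]]))
def quad(n,im,seed,r):
    g=cv2.cvtColor(im,cv2.COLOR_BGR2LAB); x,y=seed
    m=np.zeros(im.shape[:2],np.uint8); b=cv2.inRange(g,(95,0,0),(255,130,131)); m[y-r:y+r,x-r:x+r]=b[y-r:y+r,x-r:x+r]
    m=cv2.morphologyEx(m,cv2.MORPH_OPEN,np.ones((3,3)));k,l,st,_=cv2.connectedComponentsWithStats(m);i=1+np.argmax(st[1:,4])
    h=cv2.convexHull(np.argwhere(l==i)[:,::-1].astype(np.float32)); 
    for e in np.arange(1,12,.5):
        q=cv2.approxPolyDP(h,e,True)
        if len(q)==4: break
    return q[:,0],st[i]
for n,s,r in (('top',(304,263),62),('scene',(320,200),55)):
    im=cv2.imread(f'pics/{n}0.png'); q,st=quad(n,im,s,r); print(n,q.tolist(),st); 
    w=plane(n,q,.012); print(np.round(w,4)); print('sides',np.linalg.norm(np.roll(w,-1,0)-w,axis=1),'c',w.mean(0))
```

```text
origin proj [[469.44102124 145.07415787]
 [482.07501007 115.82266925]] [[285.52958402 505.93276599]]
top [[347.0, 231.0], [322.0, 315.0], [260.0, 296.0], [286.0, 212.0]] [ 260  212   88  104 4651]
[[ 0.5634 -0.1254  0.012 ]
 [ 0.3872 -0.0729  0.012 ]
 [ 0.4248  0.0575  0.012 ]
 [ 0.6029  0.0044  0.012 ]]
sides [0.18390435 0.13567987 0.18582127 0.13563992] c [ 0.49458559 -0.03408953  0.012     ]
scene [[362.0, 211.0], [291.0, 223.0], [279.0, 185.0], [346.0, 175.0]] [ 279  175   84   49 1569]
[[ 0.4338  0.0523  0.012 ]
 [ 0.5992 -0.0013  0.012 ]
 [ 0.5594 -0.1228  0.012 ]
 [ 0.391  -0.0676  0.012 ]]
sides [0.17384326 0.12790941 0.17718868 0.12728404] c [ 0.49585473 -0.03482911  0.012     ]
```

Run:
```python
from h import *
import pickle
T=pickle.load(open('T.pkl','rb')); s=cv2.imread('pics/scene0.png'); t=cv2.imread('pics/top0.png'); o=[]
for k,z in (('up',.0345),('lo',.0465),('lid',.012)):
    col=[]
    for n,i in (('top',t),('scene',s)):
        r=rect(n,i,*T[k],z,(.065,.045),.5); r=cv2.normalize(r,None,0,255,cv2.NORM_MINMAX)
        hx,hy=(96,62) if k!='lid' else (106,72)
        cv2.rectangle(r,(130-hx,90-hy),(130+hx,90+hy),(0,255,0),1); col.append(r)
    o.append(np.vstack(col))
cv2.imwrite('pics/r4.png',np.hstack(o))
```

```text
(no output)
```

View pics/r4.png

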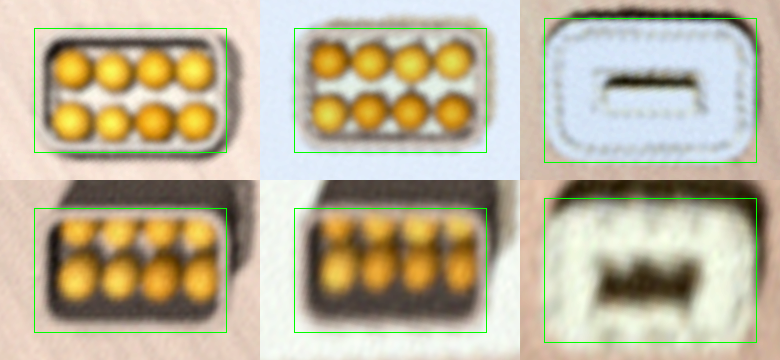

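Request:
apply_moves --moves '[[[0,0,0.2],[0,0,0],1],[[0,0,0.4],[0,0,0],1],[[0,0,0.6],[0,0,0],1],[[0,0,0.8],[0,0,0],1],[[0,0,1.0],[0,0,0],1],[[0,0,1.0],[0,0,0],1],[[0,0,1.0],[0,0,0],1],[[0,0,1.0],[0,0,0],1],[[0,0,1.0],[0,0,0],1],[[0,0,1.0],[0,0,0],1]]'

```text
time: 6.23
tool_pos: [0.5276, 0.2319, 0.0184]
ee_rot: [3.141, 0.0, 2.598]
wrist_force: [-0.2, 0.1, -0.4]
width: 0.0943
```

Run:
```python
from h import *
import pickle
T=pickle.load(open('T.pkl','rb'));c,y=T['up']; go([*c,.02],y+np.pi)
im2=optics.snapshot('scene')[:,:,::-1]
cv2.imwrite('pics/g5.png',cv2.resize(im2[245:325,340:440],None,fx=7,fy=7,interpolation=cv2.INTER_CUBIC))
```

```text
shift cm [-0.05 -0.01 -0.16] rot [0.    0.    0.001] t 6.23 F [-0.2  0.1 -0.4] w 0.0943 at [0.5276 0.2319 0.0184] [3.1414e+00 2.0000e-04 2.5978e+00]
```

View pics/g5.png

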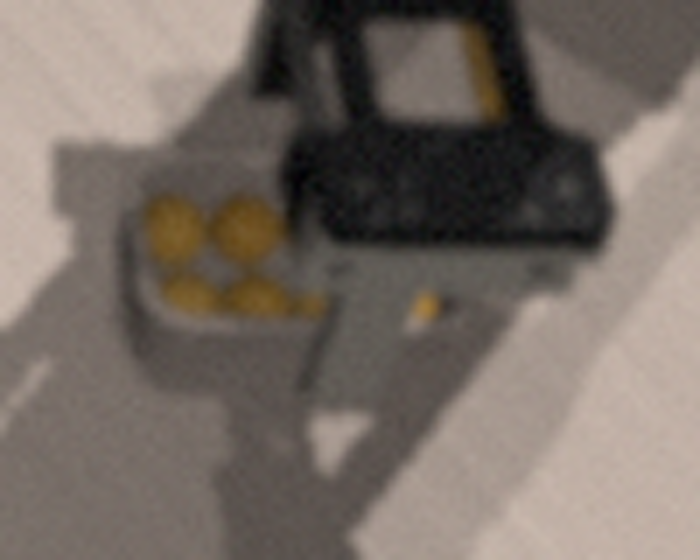

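Request:
apply_moves --moves '[[[0,0,0],[0,0,0],0.75],[[0,0,0],[0,0,0],0.7],[[0,0,0],[0,0,0],0.66],[[0,0,0],[0,0,0],0.6],[[0,0,0],[0,0,0],0.6],[[0,0,0],[0,0,0],0.6],[[0,0,0],[0,0,0],0.6],[[0,0,0],[0,0,0],0.6],[[0,0,0],[0,0,0],0.6],[[0,0,0],[0,0,0],0.6]]'

```text
time: 7.12
tool_pos: [0.5278, 0.2319, 0.0189]
ee_rot: [3.141, 0.001, 2.598]
wrist_force: [-1.3, -0.1, 4.3]
width: 0.0565
```

Run:
```python
from h import *
import pickle
T=pickle.load(open('T.pkl','rb'));c,y=T['up']; go([*c,.02],y+np.pi)
im2=optics.snapshot('scene')[:,:,::-1]
cv2.imwrite('pics/g6.png',cv2.resize(im2[245:325,340:440],None,fx=7,fy=7,interpolation=cv2.INTER_CUBIC))
```

```text
shift cm [-0.03 -0.02 -0.11] rot [0.001 0.001 0.001] t 7.12 F [-1.3 -0.1  4.3] w 0.0565 at [0.5278 0.2319 0.0189] [3.1411e+00 7.0000e-04 2.5978e+00]
```

View pics/g6.png

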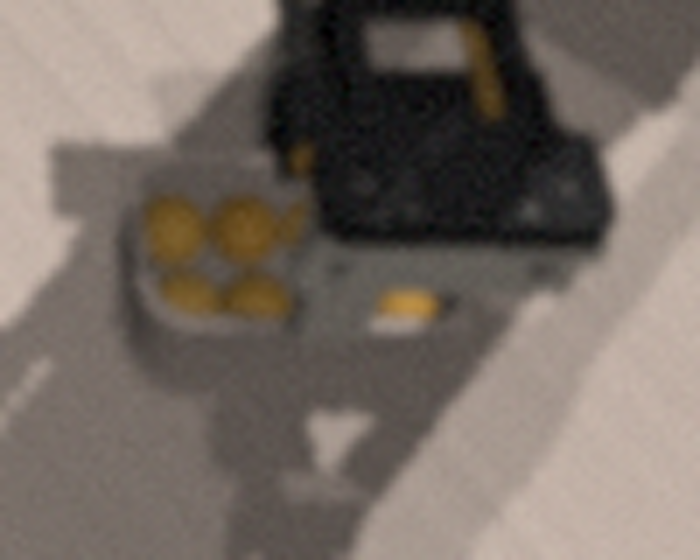

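The jaws stopped on top of the rim bead with +4 N. That puts the real fingertips about 28 mm higher than the tool reading implies, and about 6 mm toward the dish's -x. I'll open, shift and go lower.

Request:
apply_moves --moves '[[[0,0,-0.3],[0,0,0],1],[[0,0,-0.3],[0,0,0],1],[[0,0,-0.3],[0,0,0],1],[[-0.3,0,-0.3],[0,0,0],1],[[-0.6,0,-0.3],[0,0,0],1],[[-0.6,0,-0.3],[0,0,0],1],[[-0.6,0,0],[0,0,0],1],[[-0.6,0,0.4],[0,0,0],1],[[-0.6,0,0.8],[0,0,0],1],[[-0.6,0,0.8],[0,0,0],1]]'

```text
time: 8.0
tool_pos: [0.5315, 0.2285, 0.0087]
ee_rot: [-3.14, -0.002, 2.598]
wrist_force: [0.4, 0.1, -0.3]
width: 0.0936
```

Request:
apply_moves --moves '[[[0,0,0.2],[0,0,0],1],[[0,0,0.4],[0,0,0],1],[[0,0,0.6],[0,0,0],1],[[0,0,0.8],[0,0,0],1],[[0,0,0.8],[0,0,0],1],[[0,0,0.8],[0,0,0],1],[[0,0,0.8],[0,0,0],1],[[0,0,0.8],[0,0,0],1],[[0,0,0.8],[0,0,0],1],[[0,0,0.8],[0,0,0],1]]'

```text
time: 8.83
tool_pos: [0.5327, 0.2288, 0.0024]
ee_rot: [3.141, 0.0, 2.598]
wrist_force: [-0.4, 0.8, -0.8]
width: 0.0942
```

Run:
```python
from h import *
import pickle
T=pickle.load(open('T.pkl','rb'));c,y=T['up']; go([*c,.02],y+np.pi)
im2=optics.snapshot('scene')[:,:,::-1]
cv2.imwrite('pics/g7.png',cv2.resize(im2[245:325,340:440],None,fx=7,fy=7,interpolation=cv2.INTER_CUBIC))
```

```text
shift cm [ 0.55 -0.   -1.76] rot [0.    0.    0.001] t 8.83 F [-0.4  0.8 -0.8] w 0.0942 at [0.5327 0.2288 0.0024] [3.1415e+00 2.0000e-04 2.5978e+00]
```

View pics/g7.png

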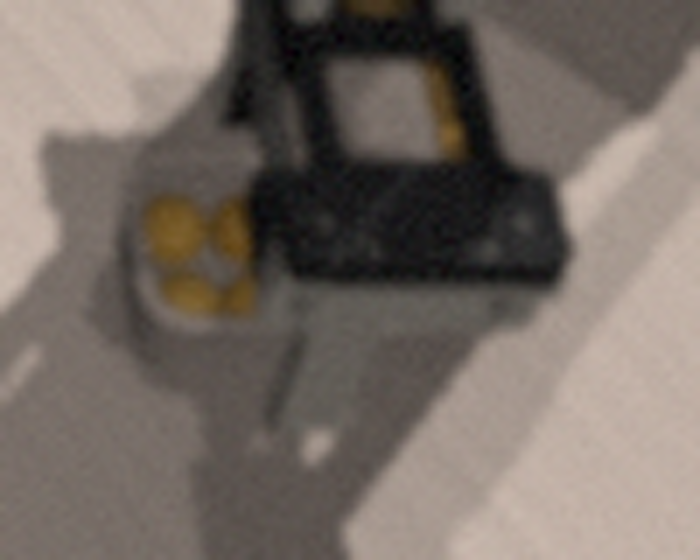

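Request:
apply_moves --moves '[[[0,0,0],[0,0,0],0.75],[[0,0,0],[0,0,0],0.7],[[0,0,0],[0,0,0],0.66],[[0,0,0],[0,0,0],0.6],[[0,0,0],[0,0,0],0.4],[[0,0,0],[0,0,0],0],[[0,0,0],[0,0,0],0],[[0,0,0],[0,0,0],0],[[0,0,0],[0,0,0],0],[[0,0,0],[0,0,0],0]]'

```text
time: 9.72
tool_pos: [0.5326, 0.2288, 0.0022]
ee_rot: [-3.142, 0.0, 2.598]
wrist_force: [0.4, -0.1, -0.2]
width: 0.0606
```

Request:
apply_moves --moves '[[[0,0,-0.5],[0,0,0],0],[[0,0,-1.5],[0,0,0],0],[[0,0,-3],[0,0,0],0],[[0,0,-5],[0,0,0],0],[[0,0,-7],[0,0,0],0],[[0,0,-8],[0,0,0],0],[[0,0,-8],[0,0,0],0],[[0,0,-8],[0,0,0],0],[[0,0,-8],[0,0,0],0],[[0,0,-8],[0,0,0],0]]'

```text
time: 10.55
tool_pos: [0.5315, 0.2284, 0.0804]
ee_rot: [-3.139, -0.002, 2.598]
wrist_force: [-0.2, 0.1, -1.8]
width: 0.0607
```

Run:
```python
from h import *
import pickle
T=pickle.load(open('T.pkl','rb'));c,y=T['lo']; go([*c,.11],y+np.pi)
im2=optics.snapshot('scene')[:,:,::-1];im=optics.snapshot('top')[:,:,::-1]
cv2.imwrite('pics/g8.png',np.hstack([im2[130:330,240:460],im[150:350,100:350]]).repeat(1,0))
```

```text
shift cm [-11.24 -22.93  -2.93] rot [-0.002 -0.002 -0.195] t 10.55 F [-0.2  0.1 -1.8] w 0.0607 at [0.5315 0.2284 0.0804] [-3.1390e+00 -2.1000e-03  2.5978e+00]
```

View pics/g8.png

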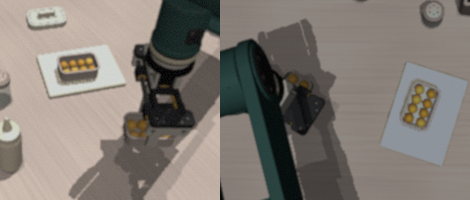

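Run:
```python
from h import *
go([.5143,-.0278,.098],2.7925)
```

```text
shift cm [-11.77 -22.83  -1.71] rot [-0.002 -0.002 -0.195] t 10.65 F [-0.2 -0.9 -0.9] w 0.0608 at [0.5317 0.2285 0.0806] [-3.1394e+00 -1.9000e-03  2.5978e+00]
```

Request:
apply_moves --moves '[[[-0.6,-1.2,-0.5],[0,0,-0.01],0],[[-1.8,-3.4,-1],[0,0,-0.03],0],[[-3.2,-6.2,-1.5],[0,0,-0.05],0],[[-4.7,-9.1,-1.7],[0,0,-0.075],0],[[-6.2,-12,-1.7],[0,0,-0.1],0],[[-7.7,-14.9,-1.7],[0,0,-0.125],0],[[-9.2,-17.8,-1.7],[0,0,-0.15],0],[[-10.5,-20.3,-1.7],[0,0,-0.175],0],[[-11.4,-22.1,-1.7],[0,0,-0.19],0],[[-11.8,-22.8,-1.7],[0,0,-0.195],0]]'

```text
time: 11.48
tool_pos: [0.5149, -0.03, 0.0985]
ee_rot: [-3.14, -0.001, 2.79]
wrist_force: [0.3, 0.6, -2.3]
width: 0.0607
```

Request:
apply_moves --moves '[[[0,0,0],[0,0,0],0],[[0,0,0],[0,0,0],0],[[0,0,0.5],[0,0,0],0],[[0,0,1],[0,0,0],0],[[0,0,1.5],[0,0,0],0],[[0,0,1.8],[0,0,0],0],[[0,0,1.8],[0,0,0],0],[[0,0,1.8],[0,0,0],0],[[0,0,1.8],[0,0,0],0],[[0,0,1.8],[0,0,0],0]]'

```text
time: 12.32
tool_pos: [0.5158, -0.0273, 0.0816]
ee_rot: [3.142, 0.001, 2.793]
wrist_force: [0.7, 0.0, -0.8]
width: 0.0606
```

Run:
```python
from h import *
go([.5143,-.0278,.0452],2.7925)
im2=optics.snapshot('scene')[:,:,::-1];im=optics.snapshot('top')[:,:,::-1]
cv2.imwrite('pics/scene9.png',im2);cv2.imwrite('pics/top9.png',im)
cv2.imwrite('pics/g9.png',np.hstack([cv2.resize(im2[140:240,265:375],None,fx=3.6,fy=3.6,interpolation=cv2.INTER_CUBIC),cv2.resize(im[200:300,250:360],None,fx=3.6,fy=3.6,interpolation=cv2.INTER_CUBIC)]))
```

```text
shift cm [ 0.13 -0.1   3.64] rot [0.    0.001 0.   ] t 12.32 F [ 0.7  0.  -0.8] w 0.0606 at [ 0.5158 -0.0273  0.0816] [3.1415e+00 7.0000e-04 2.7929e+00]
```

View pics/g9.png

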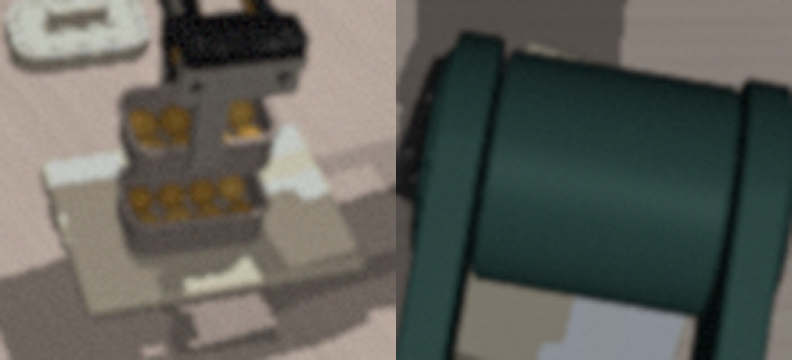

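```bash
cat > cmp.py <<'E'
from h import *
import pickle,sys
def cmp(f,dz,out):
    T=pickle.load(open('T.pkl','rb')); s=cv2.imread(f); o=[]
    for z in (.0465,.0465+dz):
        r=rect('scene',s,*T['lo'],z,(.065,.05),.25); r=cv2.normalize(r,None,0,255,cv2.NORM_MINMAX)
        cv2.rectangle(r,(260-192,200-124),(260+192,200+124),(0,255,0),1); cv2.line(r,(260,0),(260,400),(0,255,0),1); o.append(r)
    cv2.imwrite(out,cv2.resize(np.hstack(o),None,fx=.76,fy=.76))
if __name__=='__main__': cmp(sys.argv[1],float(sys.argv[2]),sys.argv[3])
E
python3 cmp.py pics/scene9.png .0674 pics/r9.png
```

```text
(no output)
```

View pics/r9.png

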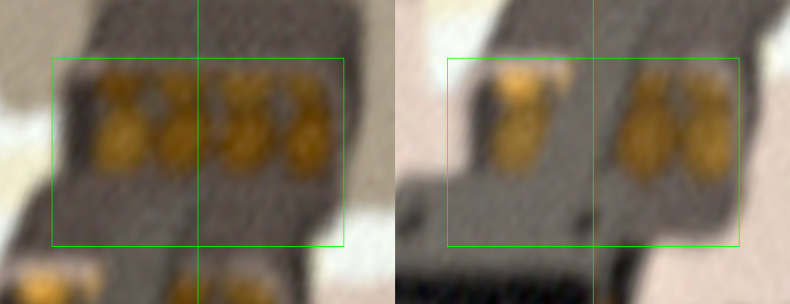

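Run:
```python
import cv2
i=cv2.imread('pics/scene9.png')[158:212,295:345]
i=cv2.resize(i,None,fx=11,fy=11,interpolation=cv2.INTER_CUBIC); i=cv2.convertScaleAbs(i,alpha=1.8); 
for k in range(0,54,5): cv2.putText(i,str(158+k),(0,k*11+6),0,.35,(0,255,0)); cv2.line(i,(25,k*11+5),(32,k*11+5),(0,255,0))
for k in range(0,50,5): cv2.putText(i,str(295+k),(k*11,590),0,.35,(0,255,0))
cv2.imwrite('pics/z9.png',i)
```

```text
(no output)
```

View pics/z9.png

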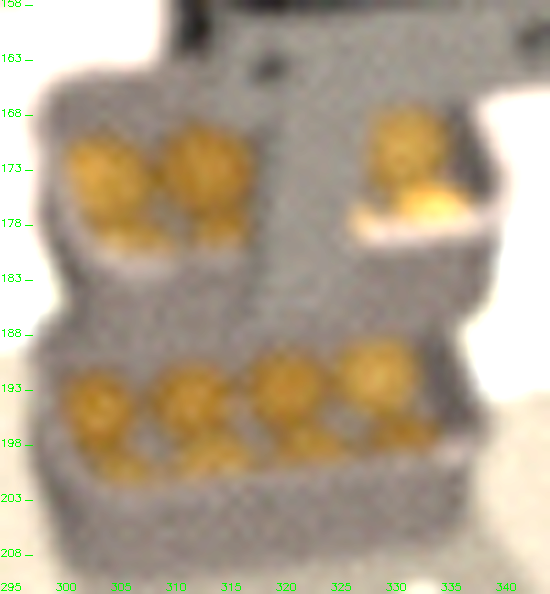

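Run:
```python
from h import *
import pickle
c,y=pickle.load(open('T.pkl','rb'))['lo']
n=np.array([-np.sin(y),np.cos(y)]);x=np.array([np.cos(y),np.sin(y)])
f=lambda a,b,z: proj('scene',[[*(c+a*x+b*n),z]])[0]
p0=f(0,.031,.047);p1=f(0,.031,.1144); print(p0,p1,p1-p0)
print('dx mm',f(.001,.031,.1144)-p1,'dy',f(0,.032,.1144)-p1,'dz',f(0,.031,.1154)-p1)
for a in (-.048,.048): print(f(a,0,.047),f(a,0,.1144))
```

```text
[321.69627057 201.15791498] [324.19188311 180.03515498] [  2.49561254 -21.12276   ]
dx mm [-0.44140618  0.05572047] dy [0.11761295 0.31115656] dz [ 0.03904464 -0.33047217]
[337.94336524 189.2050139 ] [341.21046684 168.08881852]
[298.50167936 194.34275478] [299.73416792 173.17427061]
```

Request:
apply_moves --moves '[[[0.16,-0.18,0.3],[0,0,0],0],[[0.16,-0.18,0.7],[0,0,0],0],[[0.16,-0.18,1.1],[0,0,0],0],[[0.16,-0.18,1.5],[0,0,0],0],[[0.16,-0.18,1.9],[0,0,0],0],[[0.16,-0.18,2.3],[0,0,0],0],[[0.16,-0.18,2.6],[0,0,0],0],[[0.16,-0.18,2.6],[0,0,0],0],[[0.16,-0.18,2.6],[0,0,0],0],[[0.16,-0.18,2.6],[0,0,0],0]]'

```text
time: 13.25
tool_pos: [0.5136, -0.0285, 0.0554]
ee_rot: [3.142, 0.0, 2.793]
wrist_force: [1.0, 0.2, -1.3]
width: 0.0608
```

Run:
```python
from h import *
go([.5143,-.0278,.0452],2.7925)
im2=optics.snapshot('scene')[:,:,::-1]; cv2.imwrite('pics/scene10.png',im2)
i=im2[158:218,290:350]
i=cv2.resize(i,None,fx=10,fy=10,interpolation=cv2.INTER_CUBIC); i=cv2.convertScaleAbs(i,alpha=1.8); 
for k in range(0,60,5): cv2.putText(i,str(158+k),(0,k*10+6),0,.35,(0,255,0)); cv2.putText(i,str(290+k),(k*10,598),0,.35,(0,255,0))
cv2.imwrite('pics/z10.png',i)
```

```text
shift cm [-0.04  0.09  1.02] rot [0. 0. 0.] t 13.25 F [ 1.   0.2 -1.3] w 0.0608 at [ 0.5136 -0.0285  0.0554] [3.1416e+00 4.0000e-04 2.7928e+00]
```

View pics/z10.png

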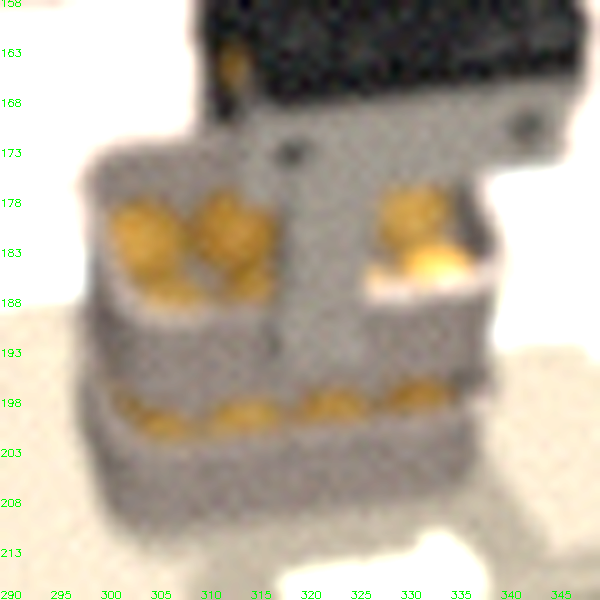

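Request:
apply_moves --moves '[[[0.05,0.03,0.2],[0,0,0],0],[[0.05,0.03,0.4],[0,0,0],0],[[0.05,0.03,0.5],[0,0,0],0],[[0.05,0.03,0.6],[0,0,0],0],[[0.05,0.03,0.7],[0,0,0],0],[[0.05,0.03,0.8],[0,0,0],0],[[0.05,0.03,0.9],[0,0,0],0],[[0.05,0.03,1.0],[0,0,0],0],[[0.05,0.03,1.05],[0,0,0],0],[[0.05,0.03,1.05],[0,0,0],0]]'

```text
time: 14.13
tool_pos: [0.5132, -0.028, 0.0452]
ee_rot: [3.142, 0.0, 2.793]
wrist_force: [-0.2, -0.2, 0.8]
width: 0.0605
```

Run:
```python
from h import *
go([.5143,-.0278,.0452],2.7925)
im2=optics.snapshot('scene')[:,:,::-1]; cv2.imwrite('pics/scene11.png',im2)
i=im2[158:218,290:350]
i=cv2.resize(i,None,fx=10,fy=10,interpolation=cv2.INTER_CUBIC); i=cv2.convertScaleAbs(i,alpha=1.8); 
for k in range(0,60,5): cv2.putText(i,str(158+k),(0,k*10+6),0,.35,(0,255,0)); cv2.putText(i,str(290+k),(k*10,598),0,.35,(0,255,0))
cv2.imwrite('pics/z11.png',i)
```

```text
shift cm [-0.09  0.06 -0.  ] rot [0. 0. 0.] t 14.13 F [-0.2 -0.2  0.8] w 0.0605 at [ 0.5132 -0.028   0.0452] [3.1415e+00 4.0000e-04 2.7928e+00]
```

View pics/z11.png

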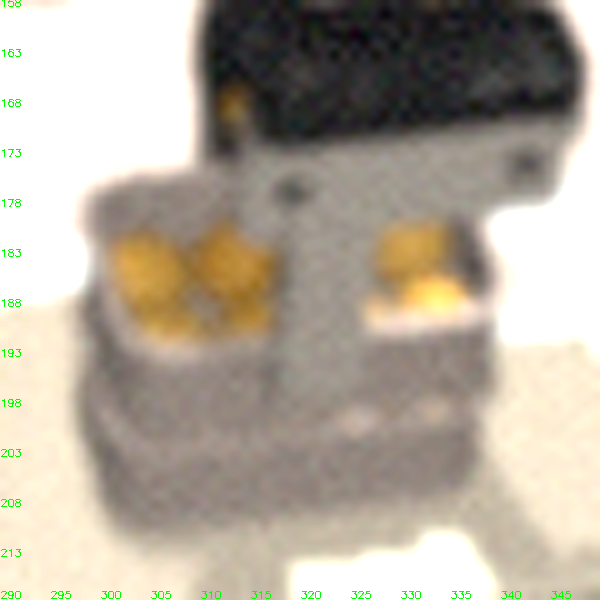

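Request:
apply_moves --moves '[[[0,0,0.1],[0,0,0],0],[[0,0,0.1],[0,0,0],0],[[0,0,0.2],[0,0,0],0],[[0,0,0.2],[0,0,0],0],[[0,0,0.2],[0,0,0],0],[[0,0,0.2],[0,0,0],0],[[0,0,0.2],[0,0,0],0],[[0,0,0.2],[0,0,0],0],[[0,0,0.2],[0,0,0],0],[[0,0,0.2],[0,0,0],0]]'

```text
time: 15.02
tool_pos: [0.5134, -0.0281, 0.045]
ee_rot: [3.142, 0.001, 2.793]
wrist_force: [-3.7, 1.0, 8.0]
width: 0.0606
```

Request:
apply_moves --moves '[[[0,0,-0.15],[0,0,0],0],[[0,0,-0.2],[0,0,0],0.7],[[0,0,-0.2],[0,0,0],0.85],[[0,0,-0.2],[0,0,0],1],[[0,0,-0.2],[0,0,0],1],[[0,0,-0.2],[0,0,0],1],[[0,0,-1],[0,0,0],1],[[0,0,-3],[0,0,0],1],[[0,0,-6],[0,0,0],1],[[0,0,-9],[0,0,0],1]]'

```text
time: 15.85
tool_pos: [0.5123, -0.0279, 0.1332]
ee_rot: [-3.141, -0.002, 2.793]
wrist_force: [0.8, -0.7, 0.6]
width: 0.0942
```

Run:
```python
from h import *
import pickle
c,y=pickle.load(open('T.pkl','rb'))['lid']
go([*c,.12],y+np.pi)
im2=optics.snapshot('scene')[:,:,::-1]; cv2.imwrite('pics/scene12.png',im2)
i=im2[158:218,290:350]
i=cv2.resize(i,None,fx=10,fy=10,interpolation=cv2.INTER_CUBIC); i=cv2.convertScaleAbs(i,alpha=1.8); 
cv2.imwrite('pics/z12.png',i)
```

```text
shift cm [ -2.97 -21.84   1.33] rot [-0.    -0.002 -0.029] t 15.85 F [ 0.8 -0.7  0.6] w 0.0942 at [ 0.5123 -0.0279  0.1332] [-3.1411e+00 -2.3000e-03  2.7928e+00]
```

View pics/z12.png

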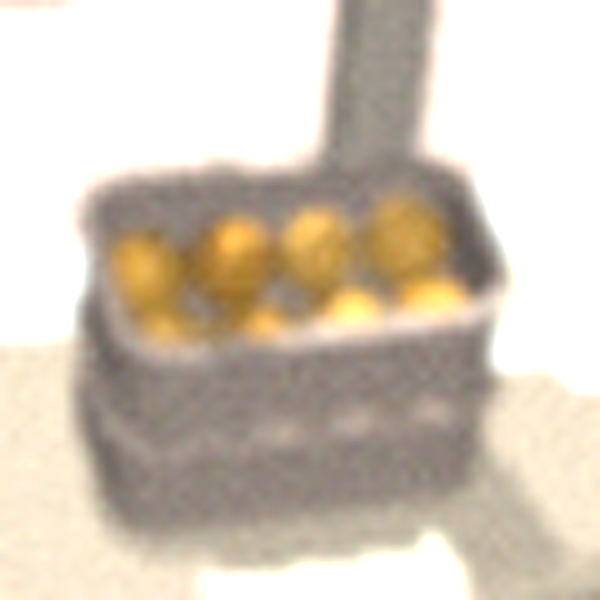

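Run:
```python
from h import *
go([.4707,-.2451,.06],2.822)
```

```text
shift cm [ -2.99 -21.93   8.14] rot [ 0.002  0.012 -0.029] t 15.9 F [ 1.7 -0.7  3.9] w 0.094 at [ 0.5166 -0.0286  0.1415] [3.1395 0.0115 2.7929]
```

Request:
apply_moves --moves '[[[-0.5,-3,0],[0,0,-0.005],0.6],[[-1,-6.5,0],[0,0,-0.01],0.45],[[-1.6,-10,0],[0,0,-0.015],0.45],[[-2.1,-13.5,0],[0,0,-0.02],0.45],[[-2.6,-17,1],[0,0,-0.025],0.45],[[-3.1,-20,2.5],[0,0,-0.029],0.45],[[-3.3,-21.3,4],[0,0,-0.029],0.45],[[-3.3,-21.9,5.5],[0,0,-0.029],0.45],[[-3.3,-21.9,7],[0,0,-0.029],0.45],[[-3.3,-21.9,7.5],[0,0,-0.029],0.45]]'

```text
time: 16.73
tool_pos: [0.4678, -0.2451, 0.0555]
ee_rot: [3.141, -0.004, 2.82]
wrist_force: [-0.3, 0.7, 0.3]
width: 0.0423
```

Request:
apply_moves --moves '[[[0,0,0],[0,0,0],0.45],[[0,0,0],[0,0,0],0.45],[[0,0,0],[0,0,0],0.45],[[0,0,0],[0,0,0],0.45],[[0,0,0],[0,0,0],0.45],[[0,0,0],[0,0,0],0.45],[[0,0,0],[0,0,0],0.45],[[0,0,0],[0,0,0],0.45],[[0,0,0],[0,0,0],0.45],[[0,0,0],[0,0,0],0.45]]'

```text
time: 17.57
tool_pos: [0.4692, -0.2451, 0.0578]
ee_rot: [-3.142, -0.0, 2.822]
wrist_force: [-1.4, 0.6, 0.2]
width: 0.0424
```

Run:
```python
from h import *
go([.4707,-.2451,.006],2.822)
im2=optics.snapshot('scene')[:,:,::-1];im=optics.snapshot('top')[:,:,::-1]
cv2.imwrite('pics/scene13.png',im2);cv2.imwrite('pics/top13.png',im)
cv2.imwrite('pics/g13.png',np.hstack([cv2.resize(im2[95:175,240:340],None,fx=5,fy=5,interpolation=cv2.INTER_CUBIC),cv2.resize(im[230:330,365:425],(240,400),interpolation=cv2.INTER_CUBIC)]))
```

```text
shift cm [-0.14  0.05  5.18] rot [-0. -0. -0.] t 17.57 F [-1.4  0.6  0.2] w 0.0424 at [ 0.4692 -0.2451  0.0578] [-3.1415 -0.      2.8218]
```

View pics/g13.png

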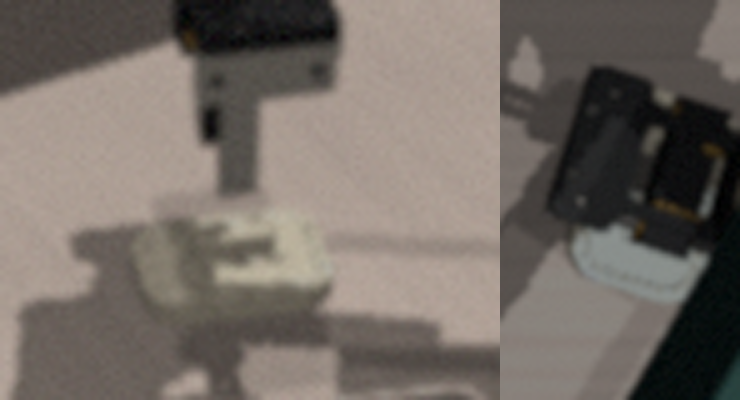

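Run:
```python
from h import *
import pickle
c,y=pickle.load(open('T.pkl','rb'))['lid']
n=np.array([-np.sin(y),np.cos(y)]);x=np.array([np.cos(y),np.sin(y)])
f=lambda a,b,z: proj('scene',[[*(c+a*x+b*n),z]])[0]
for s in (.021,.027,.033): print(s,f(0,s,.0748))
print(f(.001,.027,.0748)-f(0,.027,.0748),f(0,.028,.0748)-f(0,.027,.0748),f(0,.027,.0758)-f(0,.027,.0748))
t=np.array([.4692,-.2451]); print('raw reading', proj('scene',[[*(t+.027*n),.0578-.014]]))
# bar ends in scene0 at z .033
print('bar ends',f(-.023,0,.033),f(.023,0,.033),f(0,.007,.033),f(0,-.007,.033))
i=cv2.imread('pics/scene0.png')[125:165,255:315]; i=cv2.resize(i,None,fx=12,fy=12,interpolation=cv2.INTER_CUBIC)
for k in range(0,40,5): cv2.putText(i,str(125+k),(0,k*12+6),0,.4,(0,0,255))
for k in range(0,60,5): cv2.putText(i,str(255+k),(k*12,470),0,.4,(0,0,255))
cv2.imwrite('pics/z13.png',i)
```

```text
0.021 [288.26133898 132.88322461]
0.027 [288.78594399 134.26624478]
0.033 [289.31444016 135.65952294]
[-0.37296841  0.04739756] [0.08781138 0.2314977 ] [ 0.00909682 -0.3080183 ]
raw reading [[286.99517626 143.69077615]]
bar ends [294.34593727 139.5423831 ] [277.90578072 141.67244666] [286.73342596 142.18687644] [285.57894544 139.03372498]
```

View pics/z13.png

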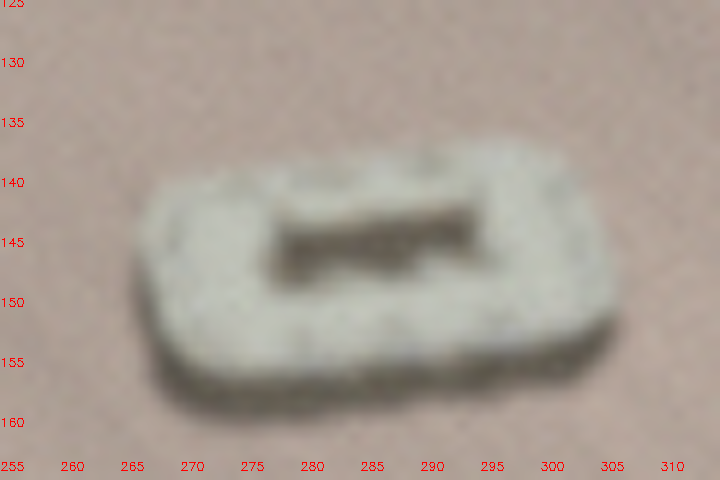

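Request:
apply_moves --moves '[[[0,0,1],[0,0,0],0.45],[[0,0,2],[0,0,0],0.45],[[0,0,3],[0,0,0],0.45],[[0,0,4],[0,0,0],0.45],[[0,0,4.6],[0,0,0],0.45],[[0,0,4.9],[0,0,0],0.45],[[0,0,5.1],[0,0,0],0.45],[[0,0,5.2],[0,0,0],0.45],[[0,0,5.2],[0,0,0],0.45],[[0,0,5.2],[0,0,0],0.45]]'

```text
time: 18.5
tool_pos: [0.4697, -0.2454, 0.0063]
ee_rot: [-3.141, 0.001, 2.822]
wrist_force: [-0.0, -0.1, 0.3]
width: 0.0424
```

Request:
apply_moves --moves '[[[0,0,0.1],[0,0,0],0.45],[[0,0,0.2],[0,0,0],0.45],[[0,0,0.3],[0,0,0],0.45],[[0,0,0.4],[0,0,0],0.45],[[0,0,0.4],[0,0,0],0.45],[[0,0,0.4],[0,0,0],0.45],[[0,0,0.4],[0,0,0],0.45],[[0,0,0.4],[0,0,0],0.45],[[0,0,0.4],[0,0,0],0.45],[[0,0,0.4],[0,0,0],0.45]]'

```text
time: 19.33
tool_pos: [0.4693, -0.2452, 0.0018]
ee_rot: [-3.141, 0.0, 2.822]
wrist_force: [-0.8, -0.1, -0.2]
width: 0.042
```

Run:
```python
from h import *
go([.4692,-.2451,.0],2.822)
im2=optics.snapshot('scene')[:,:,::-1]
cv2.imwrite('pics/g14.png',cv2.resize(im2[95:175,240:340],None,fx=7,fy=7,interpolation=cv2.INTER_CUBIC))
```

```text
shift cm [0.01 0.01 0.18] rot [-0.  0. -0.] t 19.33 F [-0.8 -0.1 -0.2] w 0.042 at [ 0.4693 -0.2452  0.0018] [-3.1415e+00  1.0000e-04  2.8218e+00]
```

View pics/g14.png

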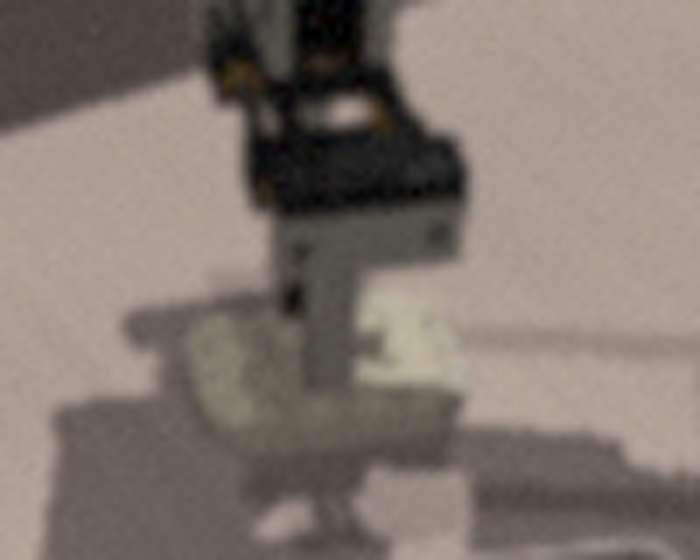

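Request:
apply_moves --moves '[[[0,0,0.1],[0,0,0],0.45],[[0,0,0.2],[0,0,0],0.4],[[0,0,0.2],[0,0,0],0.3],[[0,0,0.2],[0,0,0],0.2],[[0,0,0.2],[0,0,0],0.1],[[0,0,0.2],[0,0,0],0],[[0,0,0.2],[0,0,0],0],[[0,0,0.2],[0,0,0],0],[[0,0,0.2],[0,0,0],0],[[0,0,0.2],[0,0,0],0]]'

```text
time: 20.22
tool_pos: [0.4693, -0.2452, -0.0002]
ee_rot: [-3.141, 0.0, 2.822]
wrist_force: [0.3, 0.3, -0.2]
width: 0.0139
```

Request:
apply_moves --moves '[[[0,0,-0.5],[0,0,0],0],[[0,0,-1.5],[0,0,0],0],[[0,0,-3],[0,0,0],0],[[0,0,-5],[0,0,0],0],[[0,0,-7],[0,0,0],0],[[0,0,-9],[0,0,0],0],[[0,0,-11],[0,0,0],0],[[0,0,-12],[0,0,0],0],[[0,0,-12],[0,0,0],0],[[0,0,-12],[0,0,0],0]]'

```text
time: 21.05
tool_pos: [0.4695, -0.2453, 0.1203]
ee_rot: [-3.141, 0.001, 2.822]
wrist_force: [-0.3, 0.2, -1.4]
width: 0.0135
```

Run:
```python
from h import *
import pickle
go([.5126,-.0278,.12],2.7925)
im=optics.snapshot('top')[:,:,::-1];im2=optics.snapshot('scene')[:,:,::-1]; cv2.imwrite('pics/scene15.png',im2);cv2.imwrite('pics/top15.png',im)
c,y=pickle.load(open('T.pkl','rb'))['lo']; o=[]
for n,i in (('top',im),('scene',im2)):
    r=rect(n,i,c,y,.0465+.031,(.065,.05),.33); r=cv2.normalize(r,None,0,255,cv2.NORM_MINMAX); w,h=r.shape[1]//2,r.shape[0]//2
    cv2.rectangle(r,(w-145,h-94),(w+145,h+94),(0,255,0),1); o.append(r)
cv2.imwrite('pics/r15.png',np.hstack(o)); cv2.imwrite('pics/g15.png',im2[40:290,180:430])
```

```text
shift cm [2.75e+00 2.20e+01 2.00e-02] rot [-0.     0.001  0.029] t 21.05 F [-0.3  0.2 -1.4] w 0.0135 at [ 0.4695 -0.2453  0.1203] [-3.1411e+00  1.4000e-03  2.8218e+00]
```

View pics/r15.png

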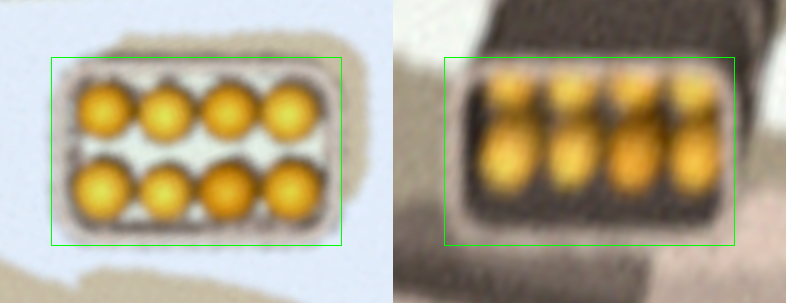

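View pics/g15.png

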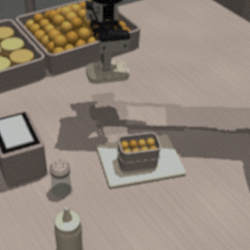

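Request:
apply_moves --moves '[[[0.1,1,0],[0,0,0.002],0],[[0.4,3,0],[0,0,0.005],0],[[0.7,6,0],[0,0,0.01],0],[[1.1,9,0],[0,0,0.013],0],[[1.5,12,0],[0,0,0.016],0],[[1.8,15,0],[0,0,0.02],0],[[2.2,18,0],[0,0,0.024],0],[[2.5,20.4,0],[0,0,0.027],0],[[2.65,21.6,0],[0,0,0.029],0],[[2.68,22,0],[0,0,0.029],0]]'

```text
time: 21.98
tool_pos: [0.5123, -0.0249, 0.1184]
ee_rot: [3.141, -0.003, 2.796]
wrist_force: [-0.4, -0.6, -0.8]
width: 0.0135
```

Request:
apply_moves --moves '[[[0,0,0],[0,0,0],0],[[0,0,0.5],[0,0,0],0],[[0,0,1],[0,0,0],0],[[0,0,1.5],[0,0,0],0],[[0,0,2],[0,0,0],0],[[0,0,2.3],[0,0,0],0],[[0,0,2.5],[0,0,0],0],[[0,0,2.5],[0,0,0],0],[[0,0,2.5],[0,0,0],0],[[0,0,2.5],[0,0,0],0]]'

```text
time: 22.82
tool_pos: [0.5132, -0.028, 0.0951]
ee_rot: [3.142, 0.001, 2.793]
wrist_force: [0.8, 0.3, -0.8]
width: 0.0135
```

Run:
```python
from h import *
go([.5133,-.0280,.0668],2.7925)
im2=optics.snapshot('scene')[:,:,::-1]; cv2.imwrite('pics/scene16.png',im2)
i=im2[145:215,285:355]
i=cv2.resize(i,None,fx=8.5,fy=8.5,interpolation=cv2.INTER_CUBIC); i=cv2.convertScaleAbs(i,alpha=1.6); 
for k in range(0,70,5): cv2.putText(i,str(145+k),(0,int(k*8.5)+6),0,.35,(0,160,0)); cv2.putText(i,str(285+k),(int(k*8.5),592),0,.35,(0,160,0))
cv2.imwrite('pics/z16.png',i)
```

```text
shift cm [-0.01  0.    2.83] rot [0.    0.001 0.   ] t 22.82 F [ 0.8  0.3 -0.8] w 0.0135 at [ 0.5132 -0.028   0.0951] [3.1416e+00 6.0000e-04 2.7927e+00]
```

View pics/z16.png

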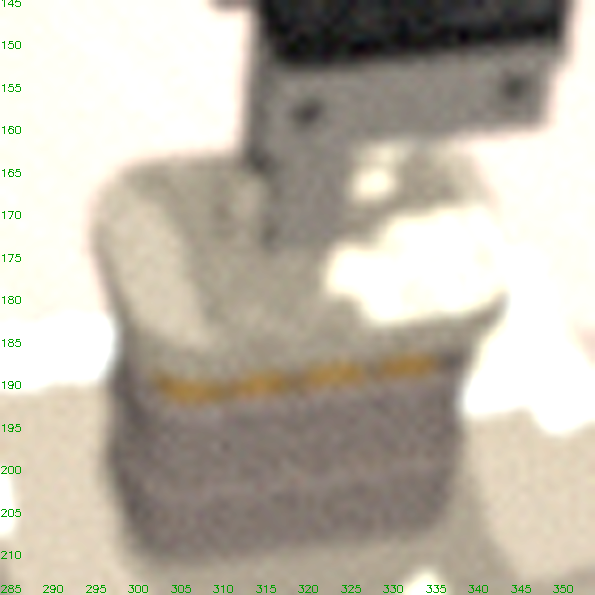

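Request:
apply_moves --moves '[[[0,0,0.4],[0,0,0],0],[[0,0,0.8],[0,0,0],0],[[0,0,1.2],[0,0,0],0],[[0,0,1.5],[0,0,0],0],[[0,0,1.7],[0,0,0],0],[[0,0,1.9],[0,0,0],0],[[0,0,2.1],[0,0,0],0],[[0,0,2.1],[0,0,0],0],[[0,0,2.1],[0,0,0],0],[[0,0,2.1],[0,0,0],0]]'

```text
time: 23.7
tool_pos: [0.5131, -0.0279, 0.0739]
ee_rot: [-3.142, 0.0, 2.793]
wrist_force: [-0.2, 0.2, 0.7]
width: 0.0139
```

Run:
```python
from h import *
go([.5133,-.0280,.0668],2.7925)
im2=optics.snapshot('scene')[:,:,::-1]; cv2.imwrite('pics/scene17.png',im2)
i=im2[145:215,285:355]
i=cv2.resize(i,None,fx=8.5,fy=8.5,interpolation=cv2.INTER_CUBIC); i=cv2.convertScaleAbs(i,alpha=1.6); 
cv2.imwrite('pics/z17.png',i)
```

```text
shift cm [-0.02 -0.    0.71] rot [-0.  0.  0.] t 23.7 F [-0.2  0.2  0.7] w 0.0139 at [ 0.5131 -0.0279  0.0739] [-3.1415e+00  3.0000e-04  2.7928e+00]
```

View pics/z17.png

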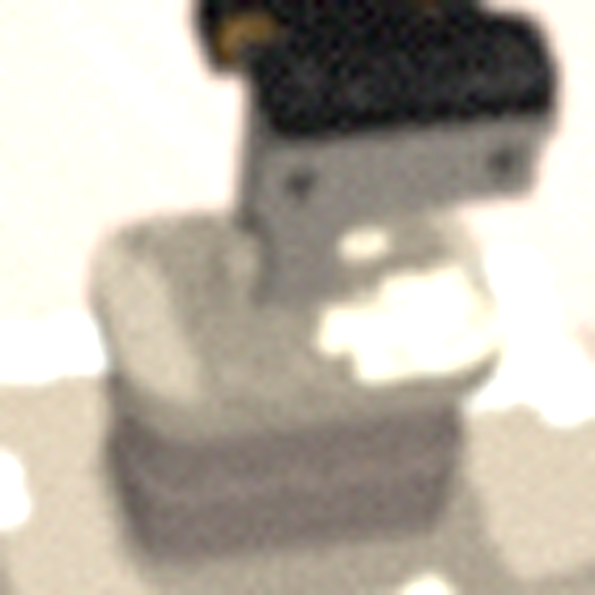

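Request:
apply_moves --moves '[[[0,0,0.1],[0,0,0],0],[[0,0,0.2],[0,0,0],0],[[0,0,0.3],[0,0,0],0],[[0,0,0.4],[0,0,0],0],[[0,0,0.5],[0,0,0],0],[[0,0,0.55],[0,0,0],0],[[0,0,0.6],[0,0,0],0],[[0,0,0.6],[0,0,0],0],[[0,0,0.6],[0,0,0],0],[[0,0,0.6],[0,0,0],0]]'

```text
time: 24.58
tool_pos: [0.5141, -0.0281, 0.0706]
ee_rot: [3.141, 0.003, 2.793]
wrist_force: [-1.5, 0.8, 9.2]
width: 0.014
```

Request:
apply_moves --moves '[[[0,0,0.05],[0,0,0],0],[[0,0,0.1],[0,0,0],0],[[0,0,0.15],[0,0,0],0],[[0,0,0.2],[0,0,0],0],[[0,0,0.25],[0,0,0],0],[[0,0,0.3],[0,0,0],0],[[0,0,0.35],[0,0,0],0],[[0,0,0.35],[0,0,0],0],[[0,0,0.35],[0,0,0],0],[[0,0,0.35],[0,0,0],0]]'

```text
time: 25.42
tool_pos: [0.5138, -0.028, 0.0666]
ee_rot: [3.141, 0.002, 2.793]
wrist_force: [-2.6, 0.7, 10.2]
width: 0.0136
```

Request:
apply_moves --moves '[[[0,0,0.05],[0,0,0],0],[[0,0,0.1],[0,0,0],0],[[0,0,0.15],[0,0,0],0],[[0,0,0.2],[0,0,0],0],[[0,0,0.25],[0,0,0],0],[[0,0,0.25],[0,0,0],0],[[0,0,0.25],[0,0,0],0],[[0,0,0.25],[0,0,0],0],[[0,0,0.25],[0,0,0],0],[[0,0,0.25],[0,0,0],0]]'

```text
time: 26.25
tool_pos: [0.514, -0.0279, 0.0664]
ee_rot: [3.141, 0.003, 2.793]
wrist_force: [-7.0, 1.7, 19.4]
width: 0.0135
```

Run:
```python
from h import *
go([.5133,-.0280,.0668],2.7925)
im2=optics.snapshot('scene')[:,:,::-1]; cv2.imwrite('pics/scene18.png',im2)
i=im2[145:215,285:355]
i=cv2.resize(i,None,fx=8.5,fy=8.5,interpolation=cv2.INTER_CUBIC); i=cv2.convertScaleAbs(i,alpha=1.6); 
cv2.imwrite('pics/z18.png',i)
```

```text
shift cm [ 0.06 -0.03 -0.04] rot [0.001 0.003 0.001] t 26.25 F [-7.   1.7 19.4] w 0.0135 at [ 0.514  -0.0279  0.0664] [3.1411 0.0035 2.793 ]
```

View pics/z18.png

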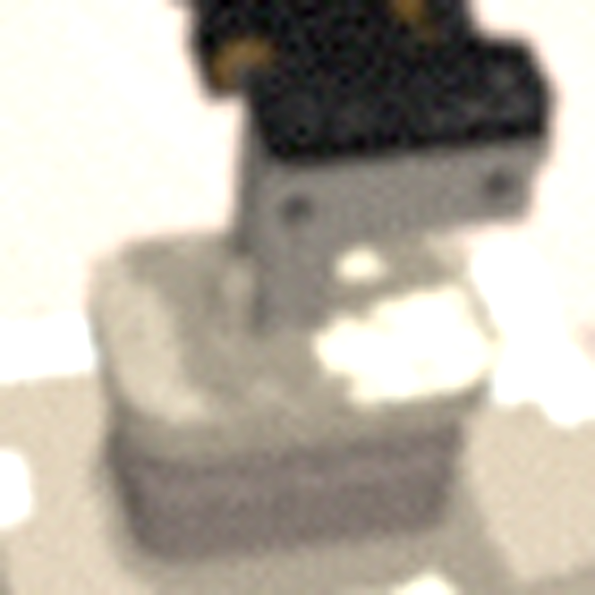

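View pics/scene18.png

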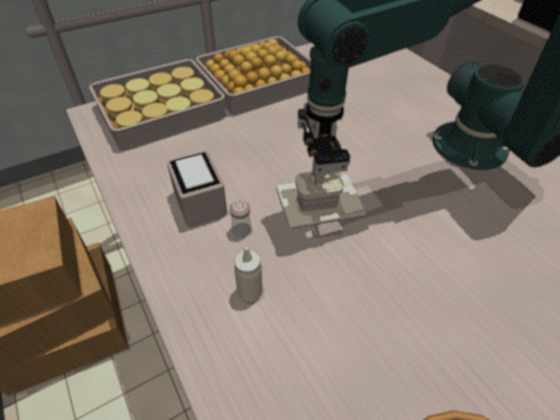

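Request:
apply_moves --moves '[[[0.02,0,0],[0,0,0],0],[[0.04,-0.01,0.01],[0,0,0],0],[[0.06,-0.02,0.02],[0,0,0],0],[[0.08,-0.03,0.03],[0,0,0],0],[[0.1,-0.03,0.04],[0,0,0],0],[[0.1,-0.03,0.04],[0,0,0],0],[[0.1,-0.03,0.04],[0,0,0],0],[[0.1,-0.03,0.04],[0,0,0],0],[[0.1,-0.03,0.04],[0,0,0],0],[[0.1,-0.03,0.04],[0,0,0],0]]'

```text
time: 27.13
tool_pos: [0.514, -0.0279, 0.0664]
ee_rot: [3.14, 0.006, 2.793]
wrist_force: [-4.9, 0.9, 19.2]
width: 0.0136
```

Request:
apply_moves --moves '[[[0,0,0.02],[0,0,0],0],[[0,0,0.02],[0,0,0],0],[[0,0,0.02],[0,0,0],0],[[0,0,0.02],[0,0,0],0],[[0,0,0.02],[0,0,0],0],[[0,0,0.02],[0,0,0],0],[[0,0,0.02],[0,0,0],0],[[0,0,0.02],[0,0,0],0],[[0,0,0.02],[0,0,0],0],[[0,0,0.02],[0,0,0],0]]'

```text
time: 27.97
tool_pos: [0.514, -0.0279, 0.0664]
ee_rot: [3.14, 0.006, 2.793]
wrist_force: [-4.8, 0.9, 19.2]
width: 0.0139
```

Run:
```python
from h import *
go([.5133,-.0280,.0668],2.7925)
job.close_job()
```

```text
shift cm [ 0.06 -0.03 -0.04] rot [0.001 0.006 0.001] t 27.97 F [-4.8  0.9 19.2] w 0.0139 at [ 0.514  -0.0279  0.0664] [3.1404 0.0058 2.7931]
the job is handed in; nothing more can be done
```

The tin is closed, and I handed the job in at 28 s. The filled dish is stacked in the lower one, the lid is clicked on, and the gripper is still holding the bar and pressing. `close_job` gives no verdict, so the points below rest on my own checks.

**Last checks**
- **Stacking:** the upper dish stopped at the expected 31 mm height. Pushing it with 8 N moved it only 0.2 mm further, and the pictures show it square on the lower dish.
- **Lid:** resistance rose to about 9 N. The lid then dropped about 4 mm to a tool height of 66.6 mm, against a predicted 66.8 mm for home. I inferred the click from that drop; I did not sense it directly.
- **Hold:** pressing force was steady at 19.2 N, just under the 20 N asked. The jaws were on the bar at 13.9 mm and the tilt was about 0.006 rad.
- **Bystanders:** the bottle, shaker and napkin box look unmoved in the last picture. I did not measure their positions.

**What disagreed**
- **Tool height:** the fingertips were really about 30 mm higher than the tool reading and the stated 14 mm tip length imply, and about 5 mm off sideways.
- **First grasp:** because of that offset, the first attempt to grip the dish closed above it. The second stopped on top of its rim with about 4 N. I corrected from that contact and the pictures, and worked from relative readings afterwards.
- **Sideways load:** about 5 N of sideways force remained on the wrist at the end. I had reduced it from 7 N, and nothing was moving.

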